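# Feel out the drip station's release notch and press it

### The job

The melt-water drawer of the drip station is caught shut; its release sits in a notch somewhere in the rail along the station's front top edge. With the fingers shut, touch the top of the rail's end piece that has the round post, slide the fingertip from there along the rail, staying on it (no lifting off or coming down from above), until you find the notch, then press the release in it fully down so that the drawer pops out, and withdraw. Leave the drawer and its handle untouched, grasp nothing, and do not disturb the bottles, cups and tools around.

Things in the scene. Friction and masses are not known exactly. Their poses are not given: they have to be found in the camera images.
- station: drip station: fixed low box of steel and turquoise, 240 (x) x 460 (y) x 85 mm high. Origin: centre of its underside; front (drawer side) faces its -x, z up. Its flat top carries the rail along the front and, behind it (local x above -40 mm), two posts, a drip grille, a tub and a scoop.
- rail_run (a point): middle of the top face of the rail's plain run (station frame: x -70, y 0, z 120 mm; same axes). The rigid steel run is 20 mm wide, 35 mm high above the flat top, along y from -110 to +110 mm of here; beyond lie the end pieces, to +-220 mm, 1 mm taller.
- rail_foot (a point): point of the station's flat top right under rail_run, 35 mm lower. In the run is one notch, 44 mm long along y, open to the top, front and back down to the release in it. The notch's middle lies anywhere from y = -50 to +50 mm of here and is told nowhere else: it must be felt (or seen).
- round_end: the end piece with the round post: steel bar 22 x 110 x 36 mm high, flush in line with the rail, with an upright round post (36 mm across, 70 mm high) 50 mm behind its middle. Which end of the rail it is on varies. Origin: centre of its underside (85 mm above the table); y along the rail, same axes as the station.
- square_end: the other end piece: the same bar, with a square post (36 x 36 mm, 45 mm high) 50 mm behind its middle. Origin: centre of its underside; same axes as the station.
- release (a joint): how far the release is pressed down, m: 0 = up, 0.010 = fully down. It is a flat steel block 42 mm long in the notch, its top 12 mm below the run's top, 22 mm below when fully down. Takes about 4 to 8 N, has no spring, stays where it is left, and drives the drawer out 2.5 times as far.
- drawer: melt-water drawer in the station's front, steel front 416 x 62 mm with a black bar handle 120 mm long, standing 35 mm off the front. Origin at the station's origin when shut, moves 25 mm along the station's -x when the release is fully down. Not to be touched.
- tub: paper tub, 72 mm across the rim, 55 mm high, loose on the grille behind the rail; origin at the centre of its foot.
- scoop: ice scoop, 170 mm long, 25 mm high, black handle, loose on the grille behind the rail; origin on its underside at mid length, blade towards its +x.
- syrup_a: green syrup bottle, 66 mm across, 200 mm high, loose, left of the station; origin at the centre of its foot.
- syrup_b: amber syrup bottle, 66 mm across, 200 mm high, loose, right of the station; origin at the centre of its foot.
- jar: jar, 70 mm across, 90 mm high, loose, right of the station; origin at the centre of its foot.
- cup: white cup, 80 mm across the rim, 100 mm high, loose, left of the station; origin at the centre of its foot.
- shaker: white square shaker, 45 x 45 x 80 mm, loose, left of the station; origin at the centre of its foot.

How it is judged:
By the outcome, as a careful person would: the job done as asked, in the order asked, and still so for the second after the job is handed in, with the robot touching nothing.
It also fails if it takes over 53 s, if anything falls off the work surface, if the arm or the gripper's body presses on something with over 40 N, if the wrist force passes 120 N, or if a joint passes its speed limit or range.

### The arm

A 7-joint arm with a two-finger parallel gripper is mounted at the origin on the work surface. World frame = base frame: x ahead of the robot, y to its left, z up, the work surface at z = 0. Lengths are in m, angles in rad, forces in N, time in s.
With the tool pointing down it reaches from about 0.425 to 1.025 m from the base axis. Payload 9.4 kg.
Tool frame: the origin (TCP) lies at the very end of the fingers, on their centre line; the grasp point (between the pads) lies 19 mm behind it; z points along the fingers, y is the line along which they close (so a half turn about z gives the same grasp; the last joint's range is limited). The gripper opens to 93 mm and grips with 3 to 60 N. Pads are 15 mm wide; open, the fingers measure 128 mm over their backs; the gripper's body (75 mm by 188 mm) begins 65 mm behind the grasp point.
Start: joints at [1.146, 0.599, -0.003, 1.599, 0.002, 0.943, -0.08], TCP at [0.247, -0.682, 0.219] pointing down, gripper open.
Joint ranges: [-2.57, 2.57], [-0.35, 1.97], [-1.29, 1.29], [0.11, 2.56], [-1.05, 4.19], [0.11, 1.86], [-2.63, 2.63]. Speed limits (rad/s): [2.22, 2.22, 3.01, 3.01, 3.14, 3.14, 3.14].

### API

Orientations are given as a 3x3 rotation matrix whose columns are the frame's x, y, z axes.
In Python, from rig import readout, get_image, get_calibration, job gives the robot as it stands.
- The arm moves only by the tool arm_command, never from a script. Its arguments are lists of equal length, an entry for each row: "linear": the shift along the tool's x, y, z in mm, a list of three; "twist": the turn about the tool's z in units of 6 degrees (1.0 is 6 degrees); "hand": the finger opening in mm, from 0 to 93. In form: {"linear": [[tx, ty, tz], ...], "twist": [twist, ...], "hand": [hand, ...]}. A call has 1 to 12 rows; each row shifts and turns the commanded pose from where the row before left it, along the tool's axes as they then stand; what a row does not reach is not made up. A row lasts 1/8 s, in which the tool goes at most 62.5 mm and 10.7 degrees, less where a joint would pass 70% of its speed; a pose out of reach is approached as far as the arm can. A call with a gripper value outside its range is refused whole. The fingers move at their own pace and stop on an object; "grip_force" is the grip in N (left out, the last holds). Time passes only in rows, so rows that do not move let the fingers close. It gives the time, the measured TCP pose, the force, the opening and the grip force at its end, in the units of the state.
- readout.state(): the state, without advancing time (a new reading comes with each control period).
- get_image(name): name is "scene" or "top" or "wrist"; returns (picture, depth): 480x640x3 uint8, red, green, blue; 480x640 float32, m along the optical axis (not along the pixel's ray), 0 where there is no reading.
- get_calibration(name): a dict with "camera_matrix" (3x3 intrinsics, pixels), "position" and "orientation" of the camera in the world. Camera axes: x right, y up, looking along -z (the intrinsics and any distortion apply to the point x, -y, -z); pixel columns grow to the right and rows downward; lengths in m; the calibration is good to about 2 mm. A picture is of the moment at which its call begins: read the wrist's pose just before it. get_calibration takes no time and is no camera call; for the wrist camera it gives the pose at the moment of the call.
- job.sign_off(): hands the job in; it is judged then, once.
The state is a dict: "time_s": time; "joint_pos": joint angles; "qd": joint speeds; "joint_efforts": joint torques, N m; "position": TCP position; "orientation": TCP orientation; "ft_force": force on the tool from outside, world axes, zero at the start; "torque": the same for the moment, N m; "width": opening from 0.0 (shut) to 1.0 (fully open); "grip_force": force on a finger pad.
Only numpy, scipy, OpenCV 4.12 (cv2) and the standard library are available. Lean on these libraries where they do the work, as an engineer would, in place of code of your own. Each camera call takes 0.05 s, during which the arm holds its last target. There are 200 camera calls.

## Working session

There is one attempt and no reset: what is moved stays moved. The work goes in short steps, Python scripts to look and compute and a tool call to move; the robot and the scene stay as the last step left them, time stands still between calls to the robot, and variables do not carry over. Pictures are saved under pics/ and viewed, at most 10 in all, crops included, and the job is handed in when it is done.

Besides the shell and the picture viewer there is one more tool, called after ">>>" as name(argument=value, ...) on one line, values as JSON. arm_command: Moves the arm, as the interface text tells. Its arguments: {"type":"object","properties":{"linear":{"type":"array"},"twist":{"type":"array"},"hand":{"type":"array"},"grip_force":{"type":"number"}},"required":["linear","twist","hand"]}

```bash
mkdir -p pics; cat > h.py <<'E'
import numpy as np, cv2
from rig import readout, get_image, get_calibration, job
def cloud(n):
    im,d=get_image(n); c=get_calibration(n); K=np.array(c["camera_matrix"])
    v,u=np.mgrid[:480,:640]
    P=np.stack([(u-K[0,2])/K[0,0]*d,-(v-K[1,2])/K[1,1]*d,-d],-1)
    return im,d,P@np.array(c["orientation"]).T+np.array(c["position"]),c
E
python3 - <<'E'
from h import *
s=readout.state(); print(s["time_s"],s["position"],np.round(s["orientation"],3).tolist())
for n in("top","scene"):
    im,d,P,c=cloud(n); np.save(n+".npy",P); print(n,c); cv2.imwrite(f"pics/{n}1.png",im[...,::-1]); np.save(n+"im.npy",im)
E
```

```text
0.0 [ 0.24692388 -0.68114325  0.21773368] [[0.94, 0.341, -0.001], [0.341, -0.94, 0.001], [-0.0, -0.002, -1.0]]
top {'camera_matrix': array([[436.08643808,   0.        , 319.08448043],
       [  0.        , 436.08643808, 239.13587565],
       [  0.        ,   0.        ,   1.        ]]), 'position': array([0.43322908, 0.00298939, 1.18343176]), 'orientation': array([[ 0.01553154,  0.99331296, -0.11440339],
       [-0.99981995,  0.01667608,  0.00905416],
       [ 0.01090142,  0.11424216,  0.99339312]])}
scene {'camera_matrix': array([[545.56833177,   0.        , 314.35866964],
       [  0.        , 545.56833177, 240.62956032],
       [  0.        ,   0.        ,   1.        ]]), 'position': array([ 1.57689695, -0.38008239,  0.94970961]), 'orientation': array([[ 0.37297397, -0.56913295,  0.7327879 ],
       [ 0.92754062,  0.24882744, -0.27884278],
       [-0.02363912,  0.78369164,  0.62070009]])}
```

View pics/top1.png

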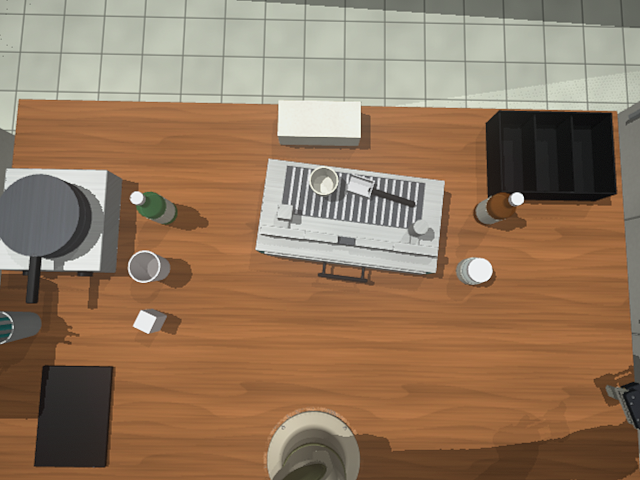

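View pics/scene1.png

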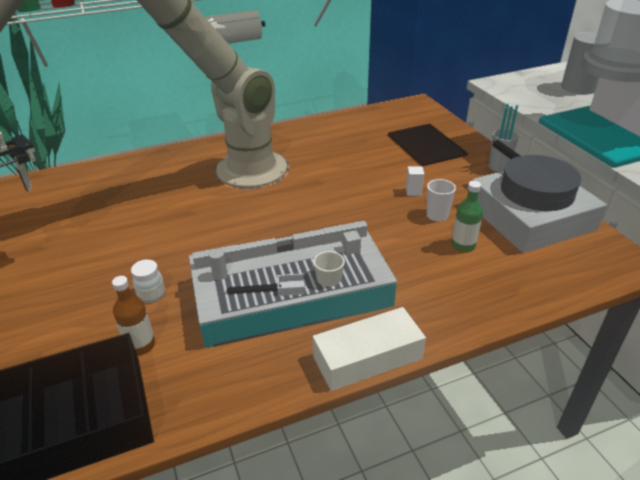

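The top view shows the round post at about (424,229), so the round end is the right (−y) end. The square post is at (285,213), and a dark gap in the rail near (347,241) is probably the notch. Next I'll measure the rail from depth.

```bash
python3 - <<'E'
from h import *
P=np.load("top.npy"); im=np.load("topim.npy")
sub=np.zeros((480,640),bool); sub[150:290,240:460]=1
z=P[...,2]
print(np.histogram(z[sub],bins=np.arange(0,.2,.005)))
m=sub&(abs(z-.1205)<.006)
pts=P[m]; 
m8=m.astype(np.uint8); n,l,st,ce=cv2.connectedComponentsWithStats(m8)
for i in range(1,n):
    if st[i,4]>25:
        q=P[l==i]; r=cv2.minAreaRect((q[:,:2]*1000).astype(np.float32)); print(st[i],np.round(r[0],1),np.round(r[1],1),r[2],np.median(q[:,2]))
# round post top z .155, square .130
for lo,hi in((.148,.165),(.124,.136)):
    q=sub&(z>lo)&(z<hi); n,l,st,ce=cv2.connectedComponentsWithStats(q.astype(np.uint8))
    for i in range(1,n):
        if st[i,4]>25: print(lo,st[i],P[l==i].mean(0))
c=cv2.resize(im[150:290,240:460],None,fx=3.6,fy=3.6,interpolation=cv2.INTER_CUBIC); cv2.imwrite("pics/crop.png",c[...,::-1])
E
```

```text
(array([6274,  177,   10,   30,   23,   28,   26,   16,   39,  192,  108,
         28,   24,   21,  203,  242, 5484, 7286,  652,  341,  232,  244,
        132,  626,  838,  186,  124,  107,   65,    9,   93,   82,    0,
          0,    0,    0,    0,    0,    0]), array([0.   , 0.005, 0.01 , 0.015, 0.02 , 0.025, 0.03 , 0.035, 0.04 ,
       0.045, 0.05 , 0.055, 0.06 , 0.065, 0.07 , 0.075, 0.08 , 0.085,
       0.09 , 0.095, 0.1  , 0.105, 0.11 , 0.115, 0.12 , 0.125, 0.13 ,
       0.135, 0.14 , 0.145, 0.15 , 0.155, 0.16 , 0.165, 0.17 , 0.175,
       0.18 , 0.185, 0.19 , 0.195]))
[312 170  24  16  60] [709.8 -15.4] [38.4 57.6] 0.7323989868164062 0.1200275540331096
[260 225  79  19 681] [567.5  43.1] [192.4  22.5] 83.55271911621094 0.12033612297751173
[355 238  84  19 717] [ 540.5 -197.4] [203.6  22.3] 83.7533187866211 0.12055665880937938
0.148 [413 220  16  15 179] [ 0.58451918 -0.24855541  0.15474688]
0.124 [311 169  26  14  59] [ 0.72021124 -0.01711457  0.13065044]
0.124 [277 204  17  16 216] [0.62127427 0.07829535 0.12941934]
```

View pics/crop.png

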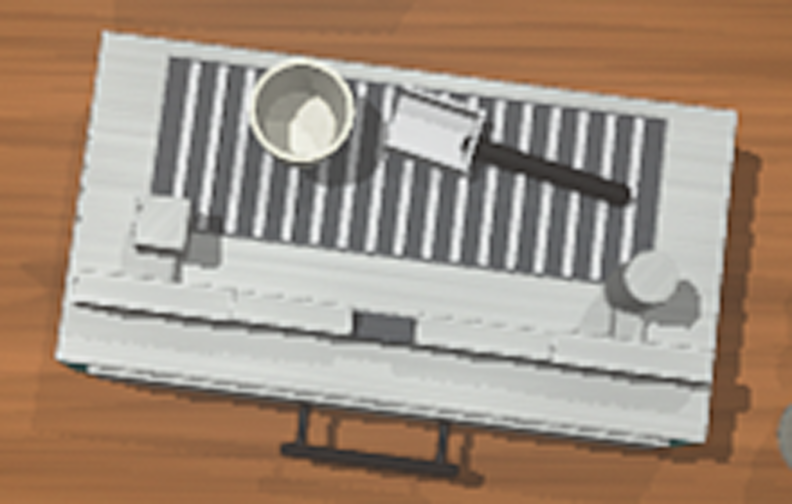

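The rail lies at a yaw of about −6.4°, with rail_run at (0.554,−0.080) and the round end at (0.535,−0.244). The round post sits 50 mm behind that point, as it should. The notch looks centred near local y +6 mm. I'll rise, shut the fingers and turn tool x along the rail, then travel over the round end.

>>> arm_command(linear=[[0,0,-5],[0,0,-5],[0,0,-5],[0,0,-5],[0,0,-5],[0,0,-5],[0,0,-5],[0,0,-5]], twist=[-1.33,-1.33,-1.33,-1.33,-1.33,-1.33,-1.33,-1.33], hand=[0,0,0,0,0,0,0,0])

```text
time_s: 1.1
position: [0.2469, -0.6814, 0.2583]
orientation: [[0.104, 0.995, -0.0], [0.995, -0.104, 0.001], [0.001, -0.001, -1.0]]
ft_force: [-0.7, -0.1, -0.3]
width: 0.189
grip_force: 0.0
```

>>> arm_command(linear=[[20,10,0],[40,20,0],[45,22,0],[45,22,0],[45,22,0],[45,22,0],[45,22,0],[45,22,0],[45,22,0],[45,22,0],[30,20,0],[17,12,0]], twist=[0,0,0,0,0,0,0,0,0,0,0,0], hand=[0,0,0,0,0,0,0,0,0,0,0,0])

```text
time_s: 2.6
position: [0.5351, -0.2399, 0.2585]
orientation: [[0.108, 0.994, -0.0], [0.994, -0.108, 0.001], [0.001, -0.0, -1.0]]
ft_force: [-0.9, -0.9, -0.1]
width: 0.004
grip_force: 0.0
```

```bash
cat > r.py <<'E'
from h import *
s=readout.state(); p=np.array(s["position"]); u=np.array([.1116,.9938]); x=np.array([.9938,-.1116]); c=np.array([.5537,-.0799])
d=p[:2]-c; R=np.array(s["orientation"])
print("t",s["time_s"],"z",p[2]*1e3,"along",d@u*1e3,"across",d@x*1e3,"yaw",np.degrees(np.arctan2(R[1,0],R[0,0])),"F",np.round(s["ft_force"],2),"w",s["width"],R[:,2].round(3))
E
python3 r.py
```

```text
t 2.6 z 258.4657460604162 along -161.09896098266952 across -0.630970342951794 yaw 83.80265245986283 F [-0.89 -0.88 -0.11] w 0.0036228306844122643 [-0.     0.001 -1.   ]
```

```bash
python3 - <<'E'
from h import *
im,d,P,c=cloud("wrist"); np.save("wrist.npy",P); cv2.imwrite("pics/w1.png",im[...,::-1])
u=np.array([.1116,.9938]); x=np.array([.9938,-.1116]); o=np.array([.5537,-.0799])
D=P[...,:2]-o; a=D@u*1e3; b=D@x*1e3; z=P[...,2]*1e3; ok=(d>0)
for lo in range(-215,225,20):
    m=ok&(a>lo)&(a<lo+20)&(abs(b)<30)&(z>112)&(z<126)
    if m.sum()>20: print(lo,m.sum(),np.percentile(b[m],[2,50,98]).round(1),np.median(z[m]).round(1))
E
```

```text
-215 483 [-7.8  1.9 13.2] 121.1
-195 646 [-8.6  2.5 12.9] 121.2
-175 692 [-8.6  2.3 12.6] 121.2
-155 736 [-8.5  2.2 13. ] 121.2
-135 767 [-8.5  2.1 12.6] 121.2
-115 780 [-7.7  1.9 11.7] 120.7
-95 766 [-7.7  1.8 11.4] 120.2
-75 836 [-7.6  2.  11.6] 120.2
-55 863 [-7.6  2.1 11.2] 120.3
-35 941 [-7.6  2.  11.6] 120.3
-15 143 [-7.6  1.9 11.4] 120.2
```

View pics/w1.png

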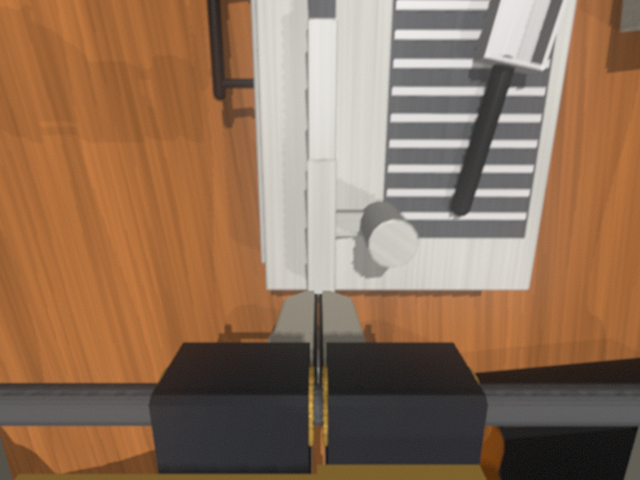

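The wrist view shows the rail centre about 2 mm behind my line (column ~320), the round post at (388,240) and the dark notch edge at row ~15. I'll shift across by 2.5 mm and descend.

>>> arm_command(linear=[[0,1,10],[0,1.5,20],[0,0,25],[0,0,25],[0,0,20],[0,0,15],[0,0,8],[0,0,5],[0,0,2],[0,0,0]], twist=[0,0,0,0,0,0,0,0,0,0], hand=[0,0,0,0,0,0,0,0,0,0])

```text
time_s: 3.9
position: [0.5371, -0.2435, 0.1289]
orientation: [[0.109, 0.994, 0.001], [0.994, -0.109, -0.0], [-0.0, 0.001, -1.0]]
ft_force: [-0.1, -0.4, -0.8]
width: 0.006
grip_force: 0.0
```

```bash
python3 r.py
```

```text
t 3.9 z 128.9268970731398 along -164.44073334459804 across 1.7331430244855779 yaw 83.76924636380231 F [-0.11 -0.4  -0.78] w 0.006034953925525578 [ 0.001 -0.    -1.   ]
```

>>> arm_command(linear=[[0,0,2],[0,0,2],[0,0,1.5],[0,0,1],[0,0,1],[0,0,0]], twist=[0,0,0,0,0,0], hand=[0,0,0,0,0,0])

```text
time_s: 4.65
position: [0.5369, -0.2435, 0.1214]
orientation: [[0.109, 0.994, 0.0], [0.994, -0.109, -0.0], [-0.0, 0.0, -1.0]]
ft_force: [-1.9, -0.0, 5.1]
width: 0.003
grip_force: 2.2
```

>>> arm_command(linear=[[0,0,0.5],[0,0,0.5],[0,0,0]], twist=[0,0,0], hand=[0,0,0])

```text
time_s: 5.03
position: [0.5369, -0.2435, 0.1213]
orientation: [[0.109, 0.994, 0.0], [0.994, -0.109, -0.001], [-0.001, 0.0, -1.0]]
ft_force: [-3.5, 1.2, 15.4]
width: 0.006
grip_force: 7.6
```

Contact with the round end's top is confirmed, at about 10 N/mm. I'll slide along the rail.

>>> arm_command(linear=[[2,0,0],[4,0,0],[5,0,0],[5,0,0],[5,0,0],[5,0,0],[5,0,0],[5,0,0],[4,0,0]], twist=[0,0,0,0,0,0,0,0,0], hand=[0,0,0,0,0,0,0,0,0])

```text
time_s: 6.15
position: [0.5424, -0.2063, 0.1214]
orientation: [[0.11, 0.994, 0.003], [0.994, -0.11, -0.003], [-0.003, 0.003, -1.0]]
ft_force: [-0.5, -7.9, 9.9]
width: 0.002
grip_force: 5.0
```

```bash
python3 r.py
```

```text
t 6.15 z 121.3699008385692 along -126.91392453605455 across 2.830952949350436 yaw 83.66440195765809 F [-0.46 -7.94  9.94] w 0.0015573354659271113 [ 0.003 -0.003 -1.   ]
```

>>> arm_command(linear=[[3,0,0.3],[4,0,0.3],[4,0,0.3],[4,0,0.2],[4,-0.2,0.2],[4,-0.2,0],[4,-0.2,0],[3,0,0]], twist=[0,0,0,0,0,0,0,0], hand=[0,0,0,0,0,0,0,0])

```text
time_s: 7.15
position: [0.5455, -0.1767, 0.1203]
orientation: [[0.111, 0.994, 0.004], [0.994, -0.111, -0.004], [-0.003, 0.004, -1.0]]
ft_force: [0.9, -12.5, 17.2]
width: 0.005
grip_force: 9.8
```

```bash
python3 r.py
```

```text
t 7.15 z 120.32238729254159 along -97.11905129234691 across 2.6041749180958544 yaw 83.63262008129405 F [  0.86 -12.52  17.15] w 0.004785121448723808 [ 0.004 -0.004 -1.   ]
```

>>> arm_command(linear=[[4,0,0],[5,0,0],[5,0,0],[5,0,0],[5,0,0],[5,0,0],[5,0,0],[5,0,0],[5,0,0],[3,0,0]], twist=[0,0,0,0,0,0,0,0,0,0], hand=[0,0,0,0,0,0,0,0,0,0])

```text
time_s: 8.4
position: [0.5503, -0.1304, 0.1203]
orientation: [[0.111, 0.994, 0.003], [0.994, -0.111, -0.004], [-0.004, 0.004, -1.0]]
ft_force: [-1.2, -10.8, 14.4]
width: 0.007
grip_force: 6.9
```

```bash
python3 r.py
```

```text
t 8.4 z 120.32926162384453 along -50.57724351084837 across 2.3046422651451883 yaw 83.63181784739872 F [ -1.19 -10.79  14.42] w 0.0068713828288812385 [ 0.003 -0.004 -1.   ]
```

>>> arm_command(linear=[[4,0,0],[5,0,0],[5,0,0],[5,0,0],[4,0,0],[3,0,0],[2,0,0],[2,0,0]], twist=[0,0,0,0,0,0,0,0], hand=[0,0,0,0,0,0,0,0])

```text
time_s: 9.4
position: [0.5536, -0.1009, 0.1203]
orientation: [[0.111, 0.994, 0.003], [0.994, -0.111, -0.004], [-0.004, 0.004, -1.0]]
ft_force: [-0.8, -10.7, 13.9]
width: 0.009
grip_force: 7.1
```

>>> arm_command(linear=[[2,0,0],[3,0,0],[3,0,0],[2,0,0],[0,0,0]], twist=[0,0,0,0,0], hand=[0,0,0,0,0])

```text
time_s: 10.02
position: [0.5546, -0.0903, 0.1202]
orientation: [[0.111, 0.994, 0.003], [0.994, -0.111, -0.004], [-0.003, 0.003, -1.0]]
ft_force: [-0.7, -9.8, 13.5]
width: 0.004
grip_force: 6.6
```

```bash
python3 r.py
```

```text
t 10.025 z 120.17844748896098 along -10.251543852119383 across 2.059948182816641 yaw 83.64257178145608 F [-0.69 -9.84 13.48] w 0.004021445179572774 [ 0.003 -0.004 -1.   ]
```

>>> arm_command(linear=[[2,0,0],[2,0,0],[2,0,0],[2,0,0],[0,0,0]], twist=[0,0,0,0,0], hand=[0,0,0,0,0])

```text
time_s: 10.65
position: [0.554, -0.0788, 0.1186]
orientation: [[0.108, 0.994, -0.0], [0.994, -0.108, 0.0], [0.0, -0.001, -1.0]]
ft_force: [0.2, -0.5, -0.1]
width: 0.007
grip_force: 0.0
```

```bash
python3 r.py
```

```text
t 10.65 z 118.56675504501136 along 1.159904960914883 across 0.21358920227944905 yaw 83.81310091259887 F [ 0.21 -0.48 -0.08] w 0.0069655913690288875 [-0.  0. -1.]
```

The tip has dropped into the notch: z is 118.6 and the force is zero. I'll centre it in the notch, go down and press.

>>> arm_command(linear=[[1,0.5,2],[2,0.5,2],[2,0.5,2],[0,0,2],[0,0,2],[0,0,2],[0,0,1],[0,0,0]], twist=[0,0,0,0,0,0,0,0], hand=[0,0,0,0,0,0,0,0])

```text
time_s: 11.65
position: [0.5562, -0.0746, 0.1058]
orientation: [[0.109, 0.994, 0.0], [0.994, -0.109, -0.0], [-0.0, 0.0, -1.0]]
ft_force: [-0.3, -0.4, 2.1]
width: 0.006
grip_force: 0.8
```

```bash
python3 r.py
```

```text
t 11.65 z 105.79831385871823 along 5.54965287861761 across 1.9117674117750587 yaw 83.76618724652519 F [-0.33 -0.38  2.07] w 0.0064303021550557735 [ 0. -0. -1.]
```

>>> arm_command(linear=[[0,0,1],[0,0,1.5],[0,0,1.5],[0,0,1.5],[0,0,1],[0,0,1],[0,0,0.5],[0,0,0.5],[0,0,0]], twist=[0,0,0,0,0,0,0,0,0], hand=[0,0,0,0,0,0,0,0,0])

```text
time_s: 12.78
position: [0.5563, -0.0746, 0.0982]
orientation: [[0.109, 0.994, 0.001], [0.994, -0.109, -0.001], [-0.0, 0.001, -1.0]]
ft_force: [-3.3, 0.9, 16.6]
width: 0.007
grip_force: 8.0
```

```bash
python3 r.py
```

```text
t 12.775 z 98.22362980452071 along 5.561820445482598 across 1.9583782015412987 yaw 83.76979069095546 F [-3.32  0.88 16.64] w 0.007209846834811402 [ 0.001 -0.001 -1.   ]
```

The tip is at the stop, z 98.2 with 17 N. I'll give one small extra press, then go straight up.

>>> arm_command(linear=[[0,0,0.6],[0,0,0],[0,0,0]], twist=[0,0,0], hand=[0,0,0])

```text
time_s: 13.15
position: [0.5563, -0.0746, 0.0982]
orientation: [[0.109, 0.994, 0.001], [0.994, -0.109, -0.001], [-0.001, 0.001, -1.0]]
ft_force: [-5.9, 0.2, 22.0]
width: 0.003
grip_force: 11.3
```

>>> arm_command(linear=[[0,0,-3],[0,0,-6],[0,0,-10],[0,0,-15],[0,0,-20],[0,0,-25],[0,0,-25],[0,0,-25],[0,0,-20],[0,0,-10],[0,0,0],[0,0,0]], twist=[0,0,0,0,0,0,0,0,0,0,0,0], hand=[0,0,0,0,0,0,0,0,0,0,0,0])

```text
time_s: 14.65
position: [0.5558, -0.0746, 0.2551]
orientation: [[0.109, 0.994, -0.001], [0.994, -0.109, 0.0], [-0.0, -0.001, -1.0]]
ft_force: [0.1, -0.4, -0.7]
width: 0.005
grip_force: 0.0
```

```bash
python3 r.py; python3 - <<'E'
from h import *
im,d,P,c=cloud("top"); cv2.imwrite("pics/end.png",im[...,::-1])
im0=np.load("topim.npy")
# handle dark pixels: local x before/after
u=np.array([.1116,.9938]); x=np.array([.9938,-.1116]); o=np.array([.5556,-.0799])
P0=np.load("top.npy")
for Q in (P0,P):
    a=(Q[...,:2]-o)@u*1e3; b=(Q[...,:2]-o)@x*1e3; z=Q[...,2]*1e3
    m=(abs(a)<55)&(b<-62)&(b>-140)&(z>25)&(z<75); print(m.sum(),np.percentile(b[m],[5,50,95]).round(1),np.median(z[m]))
im,d,P,c=cloud("wrist"); z=P[...,2]*1e3; a=(P[...,:2]-o)@u*1e3; b=(P[...,:2]-o)@x*1e3
m=(abs(b)<8)&(z>90)&(z<115)&(abs(a)<60)&(d>0)
print(m.sum(), np.median(z[m]) if m.any() else 0, np.percentile(a[m],[2,98]) if m.any() else 0)
E
```

```text
t 14.65 z 255.0956030783289 along 5.49864316652078 across 1.4858334145951326 yaw 83.7688655742009 F [ 0.06 -0.38 -0.74] w 0.004625147225352225 [-0.001  0.    -1.   ]
235 [-96.5 -90.1 -66.9] 48.95097069946686
280 [-121.3 -113.5  -75.3] 49.65296014279541
1027 98.1614115930331 [-14.2068406   25.43545461]
```

View pics/end.png

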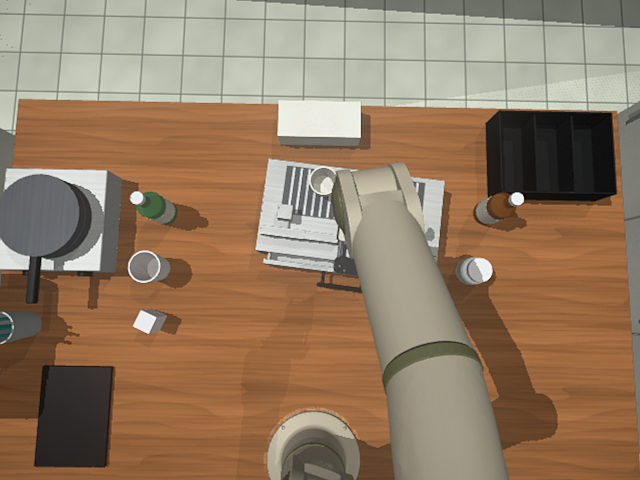

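The final top view shows the drawer popped out, with its front at row ~268 and its handle at (345,283). The handle moved 25 mm outward. The release top reads 98.2 mm, which is fully down, and the bottles, cups and other items haven't moved.

```bash
python3 -c "
from rig import job
print(job.sign_off())"
```

```text
the job is handed in; nothing more can be done
None
```

The job is handed in: I touched the round end piece and slid along the rail to the notch, then pressed the release fully down; the drawer popped out about 25 mm and the arm withdrew clear, at about 15 s of the 53 s limit.

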